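Seat the converter module under its retaining block and bolt it in

TASK

Fit the converter module with the tongue into the open chassis: lay it on the deck in front of the low steel retaining block, slide its tongue sideways in under the overhang and past the spring ball, and press it firmly home against the stop. Only then shoot the bolt all the way across behind it and let go. Work by feel, never dropping, jamming or ramming the module (no more than 40 N against the chassis and what is on it), and leave everything else where it is.

Things in the scene. Friction and masses are not known exactly. Their poses are not given: they have to be found in the camera images.
- chassis: Open grey instrument chassis, fixed. Flat deck, x -120 to 120, y -150 to 180 mm, its top 10 mm above the origin (at the underside, on the 2 mm mat). The module goes in along +y; home, it has the chassis's axes, its origin at x = 0, z = 10 mm, y within 6 mm of 0 (where the mount was screwed down). Deck free for it: x -33 to 80, y -150 to 40 mm. Board 35 mm high at y > 105, terminals at x > 83.
- module: Converter, 0.3 to 0.54 kg: finned case 50 (x) by 90 (y) by 42 mm high. Origin: centre of the case's underside. Tongue 36 wide, 5 thick, at the bottom of the +y end out to y = 61 mm, sloping to a 2 mm nose; rear flange 50 x 5 mm out to y = -57. A sprung ball in the pocket raises the push to 6-10 N at 6 to 3 mm short of home, then 5-8 N drag, then the stop. Unheld, it tips up if pushed above 20 mm.
- bolt (a joint): Travel (m) of the sliding bolt along chassis +x: 0 to 0.003 at the start (withdrawn, nose 3 mm or more beside the module's way), 0.032 at its end stop (shot across behind the module's rear flange; 1 mm to spare if the module is home, but it jams on the flange if the module is more than about 2 mm short). 2 N friction, stays where left. Bar 10 mm square, 1 to 11 mm above the deck.
- spare: Bystander that looks like the module: same case, but four mounting ears on the long sides (74 mm across) and no tongue. Origin at the centre of the underside. It and the module may have changed places. Leave it.
- heatsink: Bystander: loose finned heat sink 36 x 30 x 18 mm lying on the chassis deck on the robot's side of the retaining block. Origin at the centre of its underside.
- screwdriver: Bystander: screwdriver 190 mm long lying on the mat along its x.
- screw_pot: Bystander: steel screw bowl, 56 mm across, 32 mm high.
- flux_bottle: Bystander: white plastic bottle, 44 mm across, 100 mm high.
- wire_reel: Bystander: grey reel standing on its flange, 64 mm across, 40 mm high.
- spanner: Bystander: spanner 140 mm long lying on the mat along its x.
- pocket_place (a point): Nominal middle of the pocket mouth, on the deck (chassis x 0, y 47 mm). The retaining block (66 wide, 28 deep, 13 mm high, plunger to 25) is slotted, up to 6 mm off either way along y: to be felt. Pocket opens to -y: 45 mm wide at the mouth, 39 from 6 mm in, 6.5 high above the deck, 14 deep to the hard stop (stop_wall; its centre 68 mm in y from the home module's origin). Axes as the chassis.
- knob_place (a point): Nominal foot, on the deck (chassis x -72, y -63 mm), of the upright bolt knob, 14 mm across, 15 to 39 mm above the deck. On the same mount as the block, so off along y by the same up to 6 mm. Push it along chassis +x from its -x side, or pinch it. Guide straps 15 mm high 22 mm behind and 38 mm ahead of it; a 2 mm thick strip at x -54 to -34 mm joins it to the block. Axes as the chassis.
Mind the look-alikes: they are no part of the job. What is shaped like the module but brown or purple is not meant.

How it is judged:
On the way:
1. the module, flat on the deck under the overhang, is pressed home against the stop (within 1.5 mm, 4 N or more on it) while the bolt is still withdrawn (distance between module and stop_wall below 0.0698 m and angle between the y axis of module and the y axis of chassis, either way round below 0.08 rad and x of module in the frame of chassis between -0.003 and 0.003 m and z of module in the frame of chassis between 0.0085 and 0.0115 m and contact force between module and stop_wall above 4 N and value of joint bolt below 0.008 m), for 0.05 s.
At the end, for the whole second after the job is handed in: The module lies flat and at rest on the deck under the retaining block, its tongue within 1.5 mm of the stop, within 3 mm of the middle and square within 0.08 rad, and the bolt is shot at least 28 of its 32 mm across behind it (distance between module and stop_wall below 0.0698 m and angle between the y axis of module and the y axis of chassis, either way round below 0.08 rad and x of module in the frame of chassis between -0.003 and 0.003 m and z of module in the frame of chassis between 0.0085 and 0.0115 m and angle between module's own z axis and vertical below 0.04 rad and value of joint bolt above 0.028 m and linear speed of module below 0.01 m/s); the robot touches nothing.
It fails at once if the module is pressed, jammed, rammed or dropped against the chassis or anything fixed on it with more than 40 N (contact force between module and chassis above 40 N).
It fails at once if the module is tipped by more than 30 degrees (angle between module's own z axis and vertical above 0.52 rad).
It fails at once if the look-alike module is moved more than 20 mm (distance of spare from where it was at the start of the episode above 0.02 m).
It fails at once if another bystander is moved more than 20 mm (distance of any of heatsink, screwdriver, screw_pot, flux_bottle, wire_reel, spanner from where it was at the start of the episode above 0.02 m).
It also fails if it takes over 72 s, if anything falls off the work surface, if the arm or the gripper's body presses on something with over 40 N, if the wrist force passes 120 N, or if a joint passes its speed limit or range.

ROBOT

A 6-joint arm with a two-finger parallel gripper is mounted at the origin on the work surface. World frame = base frame: x ahead of the robot, y to its left, z up, the work surface at z = 0. Lengths are in m, angles in rad, forces in N, time in s.
With the tool pointing down it reaches from about 0.25 to 0.725 m from the base axis. Payload 4 kg.
Tool frame: the origin (TCP) lies midway between the tips of the shut fingers; the grasp point (between the pads) lies 19 mm behind it; z points along the fingers, y is the line along which they close (so a half turn about z gives the same grasp; the last joint's range is limited). The gripper opens to 85 mm and grips with 20 to 120 N. Pads are 22 mm wide; open, the fingers measure 114 mm over their backs; the gripper's body (76 mm by 85 mm) begins 54 mm behind the grasp point. The pads swing forward as they close: fully open they stand 13 mm farther back than shut.
Start: joints at [-1.107, 0.241, 0.005, 1.335, 0, 1.571], TCP at [0.224, -0.447, 0.193] pointing down, gripper open.
Joint ranges: [-2.72, 2.72], [-1.05, 1.87], [-1.09, 1.28], [-1.99, 2.15], [-1.42, 1.44], [-3.14, 3.14]. Speed limits (rad/s): [2.79, 2.79, 3.14, 3.14, 3.14, 3.14].

INTERFACE

Orientations are given as a unit quaternion [x, y, z, w].
In Python, from workcell import bot gives the robot as it stands.
- The arm moves only by the tool play_rows, never from a script. Its argument "moves" is a list of rows, each a list of 3 entries, a list of its own where there are three numbers: the opening, from -1 (shut) to 1 (fully open), then the shift along the tool's x, y, z in cm, then the turn, a rotation vector about the tool's x, y, z in rad. A call has 1 to 12 rows; each row shifts and turns the commanded pose from where the row before left it, along the tool's axes as they then stand; what a row does not reach is not made up. A row lasts 1/12 s, in which the tool goes at most 41.7 mm and 7.16 degrees, less where a joint would pass 70% of its speed; a pose out of reach is approached as far as the arm can. A call is refused whole if a number of a shift passes 4.17 or a number of a turn 0.125, either way. A call with a gripper value outside its range is refused whole. The fingers move at their own pace and stop on an object; the grip force is fixed at half the most. Time passes only in rows, so rows that do not move let the fingers close. It gives the time, the measured TCP pose, the force and the opening at its end, in the units of the state.
- bot.get_obs(): the state, without advancing time (a new reading comes with each control period).
- bot.camera(name): name is "scene" or "side" or "wrist"; returns (picture, depth): 384x512x3 uint8, red, green, blue; 384x512 float32, m along the optical axis (not along the pixel's ray), 0 where there is no reading.
- bot.camera_info(name): a dict with "K" (3x3 intrinsics, pixels), "world_from_camera" (4x4, takes a point from camera to world coordinates); the wrist camera has in their place "T_tool_cam" (4x4, takes a point from camera to tool coordinates, whose origin is the TCP and whose axes are the flange's). Camera axes: x right, y up, looking along -z (the intrinsics and any distortion apply to the point x, -y, -z); pixel columns grow to the right and rows downward; lengths in m; the calibration is good to about 2 mm. A picture is of the moment at which its call begins: read the wrist's pose just before it. camera_info takes no time and is no camera call.
- bot.job_done(): hands the job in, once; it reports no verdict.
The state is a dict: "clock": time; "joint_pos": joint angles; "joint_vel": joint speeds; "tau": joint torques, N m; "eef_pos": TCP position; "tool_rot": TCP orientation; "ft_force": force on the tool from outside, world axes, zero at the start; "ft_torque": the same for the moment, N m; "grip_width": finger opening in m.
Only numpy, scipy, OpenCV 4.12 (cv2) and the standard library are available. Lean on these libraries where they do the work, as an engineer would, in place of code of your own. Each camera call takes 0.05 s, during which the arm holds its last target. There are 200 camera calls.

## Working session

There is one attempt and no reset: what is moved stays moved. The work goes in short steps, Python scripts to look and compute and a tool call to move; the robot and the scene stay as the last step left them, time stands still between calls to the robot, and variables do not carry over. Pictures are saved under pics/ and viewed, on a budget of 10 in all, crops included, one or two more only if the job needs it, and the job is handed in when it is done.

Besides the shell and the picture viewer there is one more tool, called after "Emit:" as a command line: name --argument value ..., lists and objects as JSON in quotes. play_rows: Moves the arm, as the interface text tells. Its arguments: {"type":"object","properties":{"moves":{"type":"array"}},"required":["moves"]}

```bash
mkdir -p pics; ls; cat > h.py <<'E'
import numpy as np, cv2
from workcell import bot
from scipy.spatial.transform import Rotation as R
def grab(name):
    o=bot.get_obs(); rgb,d=bot.camera(name); i=bot.camera_info(name)
    if name=='wrist':
        T=np.eye(4);T[:3,:3]=R.from_quat(o['tool_rot']).as_matrix();T[:3,3]=o['eef_pos'];T=T@np.array(i['T_tool_cam'])
    else: T=np.array(i['world_from_camera'])
    np.savez('pics/'+name+'.npz',rgb=rgb,d=d,K=np.array(i['K']),T=T)
    return rgb,d,np.array(i['K']),T
def load(name):
    z=np.load('pics/'+name+'.npz');return z['rgb'],z['d'],z['K'],z['T']
def cloud(d,K,T):
    v,u=np.mgrid[:d.shape[0],:d.shape[1]]
    p=np.stack([(u-K[0,2])/K[0,0]*d,-(v-K[1,2])/K[1,1]*d,-d],-1)
    return p@T[:3,:3].T+T[:3,3]
E
python3 - <<'E'
from h import *
for n in ('scene','side'):
    rgb,d,K,T=grab(n)
    cv2.imwrite(f'pics/{n}1.png',cv2.resize(rgb[:,:,::-1],(800,600),interpolation=cv2.INTER_CUBIC))
    print(n,K.tolist(),T.round(3).tolist(),bot.camera_info(n).keys())
print(bot.get_obs())
E
```

```text
pics
scene [[383.04244122455447, 0.0, 256.13754709985193], [0.0, 383.04244122455447, 196.52088987616224], [0.0, 0.0, 1.0]] [[-0.204, -0.588, 0.783, 1.412], [0.979, -0.139, 0.151, 0.157], [0.02, 0.797, 0.604, 0.73], [0.0, 0.0, 0.0, 1.0]] dict_keys(['K', 'world_from_camera'])
side [[482.8692731051882, 0.0, 258.89265920099746], [0.0, 482.8692731051882, 194.53464712720634], [0.0, 0.0, 1.0]] [[-0.864, 0.303, -0.403, -0.054], [-0.503, -0.546, 0.67, 1.032], [-0.017, 0.781, 0.624, 1.025], [0.0, 0.0, 0.0, 1.0]] dict_keys(['K', 'world_from_camera'])
{'clock': 0.1, 'joint_pos': array([-1.10699457e+00,  2.41369687e-01,  3.86535726e-03,  1.33519577e+00,
       -8.63320444e-06,  1.57080805e+00]), 'joint_vel': array([-0.00063376, -0.00169181,  0.00360426,  0.00098949, -0.00102242,
       -0.00077279]), 'tau': array([ 1.40860270e-04, -3.73138618e+01,  2.53009611e+01,  1.08612273e-02,
        4.97068686e-05, -5.98089599e-06]), 'eef_pos': array([ 0.22338932, -0.44661313,  0.19208848]), 'tool_rot': array([ 9.73232184e-01,  2.29822125e-01, -2.22976728e-04, -9.25412955e-04]), 'ft_force': array([-0.22853921,  1.03946431, -1.02995174]), 'ft_torque': array([-0.05546238,  0.02140585,  0.03715864]), 'grip_width': 0.08537173965750709}
```

View pics/scene1.png

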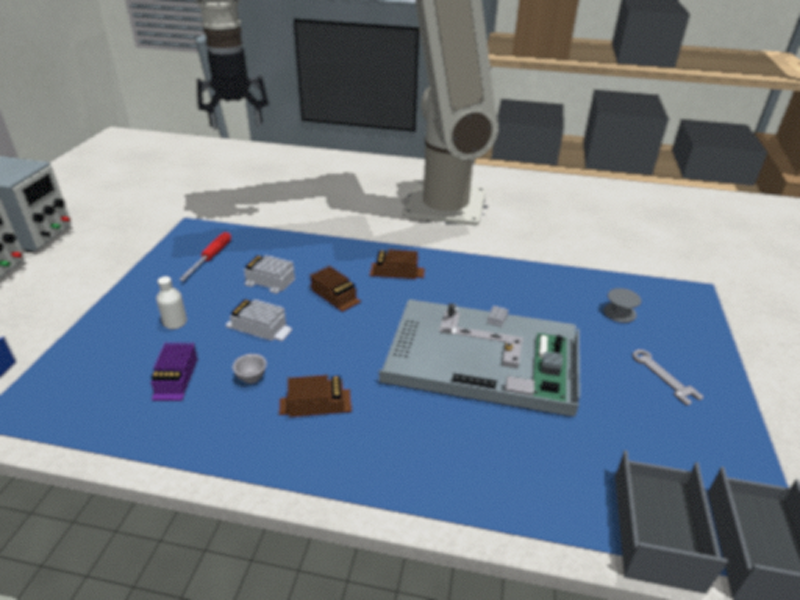

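View pics/side1.png

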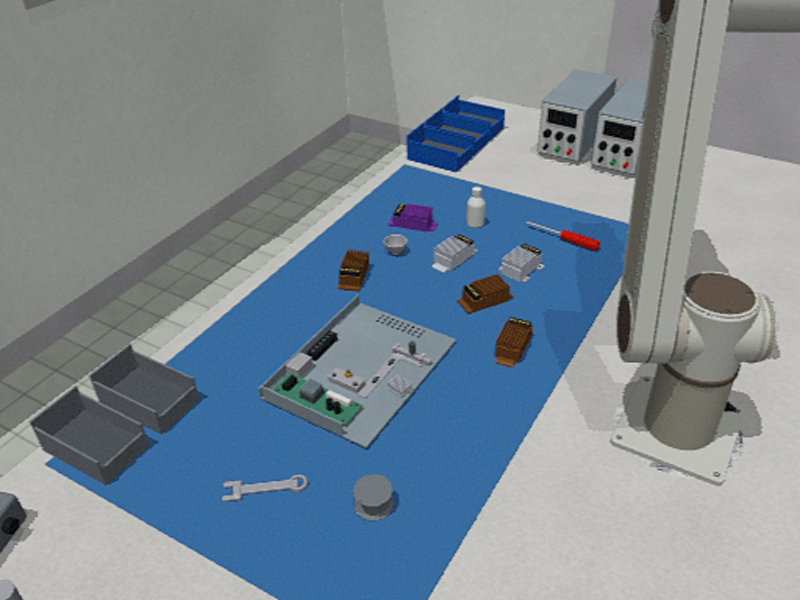

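Scene view (800 px): there are two grey modules, at (258,318) and (270,272). The first seems to have a tongue at its right end. The chassis is at about (485,355), with the board at its +y end and the knob at (450,312). Next I fit positions from the depth.

```bash
python3 - <<'E'
from h import *
a=[]
for n,(u0,v0,u1,v1) in {'scene':(135,150,215,225),'side':(265,135,365,200)}.items():
    rgb,d,K,T=load(n)
    a.append(cv2.resize(rgb[v0:v1,u0:u1,::-1],(400,375 if n=='scene' else 260),interpolation=cv2.INTER_CUBIC))
rgb,d,K,T=load('scene'); b=cv2.resize(rgb[185:265,235:385,::-1],(750,400)[:2],interpolation=cv2.INTER_CUBIC)[:, :]
top=np.zeros((375,800,3),np.uint8); top[:,:400]=a[0]; top[:260,400:]=a[1]
im=np.vstack([top,cv2.resize(b,(800,220*1))])
cv2.imwrite('pics/c1.png',im)
for n in ('scene','side'):
    rgb,d,K,T=load(n); P=cloud(d,K,T); h=rgb.astype(int)
    grey=(h.max(2)-h.min(2)<35)&(d>0)
    # chassis deck: z~12mm, region
    m=(np.abs(P[...,2]-0.012)<0.006)&(P[...,0]>.25)&(P[...,0]<.72)&(P[...,1]>-.2)&(P[...,1]<.35)&grey
    k,l,s,c=cv2.connectedComponentsWithStats(m.astype(np.uint8))
    i=1+np.argmax(s[1:,4]); q=P[l==i]; r=cv2.minAreaRect(q[:,:2].astype(np.float32)*1000)
    print(n,'deck',s[i],r,np.median(q[:,2]),cv2.boxPoints(r).round(0).tolist())
    m=(P[...,2]>0.03)&(P[...,2]<.06)&(P[...,0]>.2)&(P[...,0]<.72)&(P[...,1]>-.5)&(P[...,1]<-.02)&grey
    k,l,s,c=cv2.connectedComponentsWithStats(m.astype(np.uint8))
    for i in range(1,k):
        if s[i,4]>60:
            q=P[l==i]; q=q[q[:,2]>.036]
            if len(q)>20:
                r=cv2.minAreaRect(q[:,:2].astype(np.float32)*1000); print(n,s[i],c[i].round(1),r,np.percentile(q[:,2],[50,95]))
E
```

```text
scene deck [ 246  192  123   66 4012] ((561.2783813476562, 151.6365203857422), (328.63787841796875, 219.50750732421875), 88.81299591064453) 0.01264727185264325 [[448.0, -10.0], [668.0, -15.0], [674.0, 314.0], [455.0, 318.0]]
scene [241 159  26  12  71] [249.3 163.1] ((342.7875061035156, -59.76160430908203), (49.68603515625, 86.05657196044922), 15.398521423339844) [0.04239372 0.04560311]
scene [157 163  31  17 315] [172.6 170.8] ((439.9076232910156, -310.9009704589844), (88.97695922851562, 51.967430114746094), 77.38864135742188) [0.04300286 0.04613396]
scene [199 170  29  20 143] [213.6 180.7] ((460.9375305175781, -166.32003784179688), (88.31844329833984, 50.45307159423828), 56.10456085205078) [0.04145418 0.04547341]
scene [101 192  17  12 131] [109.8 198.2] ((628.57373046875, -427.4189758300781), (17.434837341308594, 41.20829772949219), 33.4433479309082) [0.04831015 0.05869276]
scene [148 192  34  19 399] [165.7 200.6] ((592.8547973632812, -272.4098815917969), (87.38658142089844, 54.020755767822266), 79.18021392822266) [0.04286443 0.04587573]
side deck [ 167  191  124   96 4069] ((576.6494750976562, 153.38372802734375), (338.6007385253906, 242.59869384765625), 89.0771484375) 0.011499744005273316 [[453.0, -14.0], [695.0, -18.0], [701.0, 321.0], [458.0, 325.0]]
side [299 131  11  10  75] [304.1 135.3] ((609.1961059570312, -416.7574462890625), (39.845951080322266, 18.265857696533203), 32.29885482788086) [0.04785332 0.05875581]
side [278 150  25  17 223] [289.2 158. ] ((594.62841796875, -268.62615966796875), (91.98782348632812, 55.091678619384766), 76.84733581542969) [0.04072821 0.04537591]
side [321 158  25  16 230] [332.6 164.8] ((439.40447998046875, -305.8199462890625), (88.20800018310547, 55.21514892578125), 77.90415954589844) [0.04089996 0.04582247]
```

View pics/c1.png

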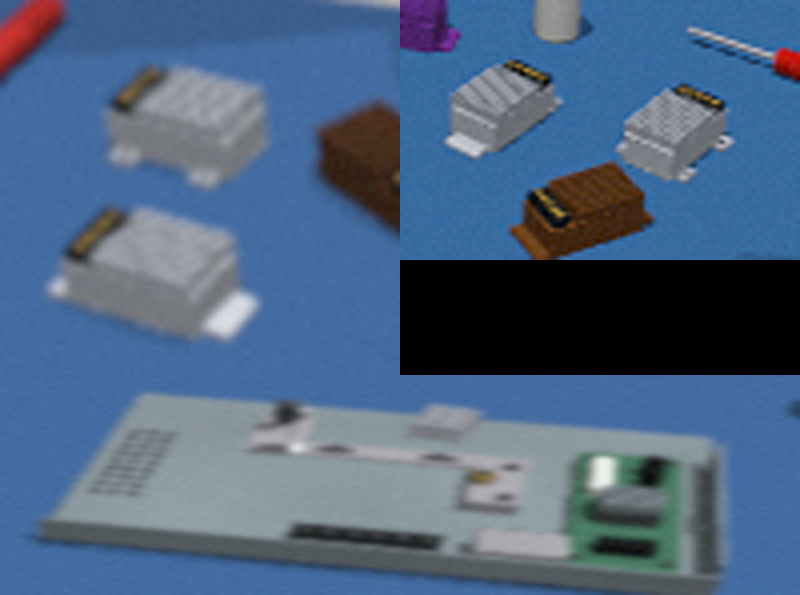

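The crops settle it: the near unit with the white tongue, at (258,318) in the scene view, is the module. The unit with ears is the spare. The module is at about (0.593,-0.271) with its +y at about 78°. I'll move over it for a wrist look.

Emit:
play_rows --moves '[[1,[4.1,0,0],[0,0,0]],[1,[4.1,0,0],[0,0,0]],[1,[4.1,0,0],[0,0,0]],[1,[4.1,0,0],[0,0,0]],[1,[4.1,0,0],[0,0,0]],[1,[4.1,0,0],[0,0,0]],[1,[4.1,0,0],[0,0,0]],[1,[4.1,0,0],[0,0,0]],[1,[4.1,0,0],[0,0,0]],[1,[4.0,0.8,0],[0,0,0]]]'

```text
clock: 0.93
eef_pos: [0.5942, -0.269, 0.1926]
tool_rot: [0.973, 0.23, -0.0, -0.001]
ft_force: [0.3, -1.1, 0.9]
grip_width: 0.0853
```

Emit:
play_rows --moves '[[1,[0,0,0],[0,0,-0.114]],[1,[0,0,0],[0,0,-0.114]],[1,[0,0,0],[0,0,-0.114]],[1,[0,0,0],[0,0,-0.114]],[1,[0,0,0],[0,0,-0.114]],[1,[0,0,0],[0,0,-0.114]],[1,[0,0,0],[0,0,-0.114]],[1,[0,0,0],[0,0,-0.114]],[1,[0,0,0],[0,0,0]],[1,[0,0,0],[0,0,0]]]'

```text
clock: 1.77
eef_pos: [0.5928, -0.2712, 0.1923]
tool_rot: [0.773, 0.634, -0.0, -0.001]
ft_force: [0.7, -0.2, -1.1]
grip_width: 0.0854
```

```bash
cat >> h.py <<'E'
def rect(P,m,lo,hi):
    k,l,s,c=cv2.connectedComponentsWithStats((m&(P[...,2]>lo)&(P[...,2]<hi)).astype(np.uint8))
    for i in np.argsort(-s[1:,4])[:4]+1:
        if s[i,4]<150: continue
        q=P[l==i]; r=cv2.minAreaRect(q[:,:2].astype(np.float32)*1000)
        print(s[i],'c',np.round(r[0],1),'wh',np.round(r[1],1),'ang',round(r[2],2),'z',np.percentile(q[:,2],[5,50,95]).round(4))
E
python3 - <<'E'
from h import *
print(np.array(bot.camera_info('wrist')['T_tool_cam']).round(3).tolist())
rgb,d,K,T=grab('wrist');P=cloud(d,K,T)
o=bot.get_obs();print(o['eef_pos'],o['tool_rot'],o['joint_pos'],o['ft_force'],K)
near=np.linalg.norm(P[...,:2]-[.593,-.271],axis=-1)<.12
print('top');rect(P,near&(d>0),.040,.06);print('low');rect(P,near&(d>0),.0045,.012)
cv2.imwrite('pics/w1.png',rgb[:,:,::-1])
E
```

```text
[[-0.001, 0.96, 0.28, 0.071], [1.0, 0.0, 0.001, -0.001], [0.001, 0.28, -0.96, -0.181], [0.0, 0.0, 0.0, 1.0]]
[ 0.59282676 -0.27127002  0.1923924 ] [ 7.73442903e-01  6.33865779e-01 -2.10519092e-04 -4.53770874e-04] [-4.29156490e-01  5.58951502e-01  4.79132965e-01  1.49197803e+00
  2.07267789e-05  1.33935359e+00] [-0.13172315 -0.38751887  1.04122083] [[311.28407023   0.         259.05318771]
 [  0.         311.28407023 194.2613355 ]
 [  0.           0.           1.        ]]
top
[240 197  41  14 533] c [ 585.6 -307.3] wh [16.1 45.1] ang 78.25 z [0.0402 0.0412 0.0426]
[281 133   3  62 183] c [ 617.5 -267.9] wh [65.9  2.4] ang 79.67 z [0.0413 0.0439 0.0449]
[262 134   3  61 160] c [ 597.4 -264.4] wh [65.6  2.2] ang 78.88 z [0.0429 0.0441 0.0452]
[249 134   4  61 154] c [ 584.2 -261.7] wh [65.5  2.5] ang 79.35 z [0.0428 0.044  0.0452]
low
[239 116  37  15 434] c [ 599.  -222.1] wh [15.6 41.7] ang 79.33 z [0.005  0.0069 0.0089]
```

View pics/w1.png

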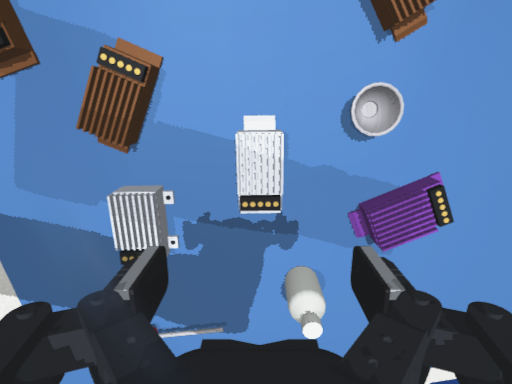

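The wrist view shows the module at (260,170), tongue up at (260,122), with the spare at left (140,225). I'll fit the full top outline.

```bash
python3 - <<'E'
from h import *
rgb,d,K,T=load('wrist');P=cloud(d,K,T)
near=(np.linalg.norm(P[...,:2]-[.593,-.271],axis=-1)<.075)&(d>0)&(P[...,2]>.0375)&(P[...,2]<.05)
q=P[near];print(len(q))
r=cv2.minAreaRect(q[:,:2].astype(np.float32)*1000);print(r)
for a in (10.,10.5,11.,11.5):
    t=np.radians(-a);X=q[:,:2]@[np.cos(t),np.sin(t)];Y=q[:,:2]@[-np.sin(t),np.cos(t)]
    x0,x1=np.percentile(X,[.5,99.5]);y0,y1=np.percentile(Y,[.5,99.5]);cx,cy=(x0+x1)/2,(y0+y1)/2
    print(a,x1-x0,y1-y0,cx*np.cos(t)-cy*np.sin(t),cx*np.sin(t)+cy*np.cos(t))
x=R.from_quat(bot.get_obs()['tool_rot']).as_matrix();print(x.round(4))
E
```

```text
1823
((592.2960205078125, -273.3960876464844), (86.24591827392578, 50.00609588623047), 79.67351531982422)
10.0 0.04963248394093611 0.0856812758235864 0.5924818424487743 -0.27331971786806913
10.5 0.04970155888959571 0.08560169016948557 0.5924299150221121 -0.2732678653763643
11.0 0.049952868797119354 0.08560797781960153 0.5924205808858842 -0.2732108640473353
11.5 0.050374207868571164 0.08557687953248237 0.5923178527117068 -0.2731461082226203
[[ 1.964e-01  9.805e-01 -9.000e-04]
 [ 9.805e-01 -1.964e-01  4.000e-04]
 [ 2.000e-04 -1.000e-03 -1.000e+00]]
```

Emit:
play_rows --moves '[[1,[-0.28,0,0],[0,0,-0.014]],[1,[0,0,3],[0,0,0]],[1,[0,0,4],[0,0,0]],[1,[0,0,4],[0,0,0]],[1,[0,0,3],[0,0,0]],[1,[0,0,2],[0,0,0]],[1,[0,0,1],[0,0,0]],[1,[0,0,0.7],[0,0,0]],[1,[0,0,0.6],[0,0,0]],[1,[0,0,0.4],[0,0,0]],[1,[0,0,0],[0,0,0]]]'

```text
clock: 2.73
eef_pos: [0.593, -0.2744, 0.0064]
tool_rot: [0.768, 0.64, 0.0, 0.001]
ft_force: [-0.3, 0.3, -0.5]
grip_width: 0.0851
```

Emit:
play_rows --moves '[[0.6,[0,0,0],[0,0,0]],[0.4,[0,0,0],[0,0,0]],[0.3,[0,0,0],[0,0,0]],[0,[0,0,0],[0,0,0]],[-1,[0,0,0],[0,0,0]],[-1,[0,0,0],[0,0,0]],[-1,[0,0,0],[0,0,0]],[-1,[0,0,0],[0,0,0]],[-1,[0,0,0],[0,0,0]],[-1,[0,0,0],[0,0,0]]]'

```text
clock: 3.57
eef_pos: [0.5925, -0.2741, 0.0058]
tool_rot: [0.768, 0.64, -0.0, -0.0]
ft_force: [-0.1, 0.3, -0.7]
grip_width: 0.0002
```

```bash
python3 - <<'E'
from h import *
rgb,d,K,T=grab('wrist');r2=grab('side')[0];o=bot.get_obs();print(o['eef_pos'],o['grip_width'],o['ft_force'],R.from_quat(o['tool_rot']).as_matrix().round(3))
im=np.zeros((384,800,3),np.uint8);im[:,:512]=rgb[:,:,::-1];im[:288,512:]=cv2.resize(r2[110:210,250:350,::-1],(288,288),interpolation=cv2.INTER_CUBIC)
cv2.imwrite('pics/w2.png',im)
E
```

```text
[ 0.59248691 -0.27411625  0.00587953] -0.0002881118749662413 [0.19348895 1.46685287 0.65138419] [[ 0.18   0.984 -0.   ]
 [ 0.984 -0.18   0.   ]
 [ 0.    -0.    -1.   ]]
```

View pics/w2.png

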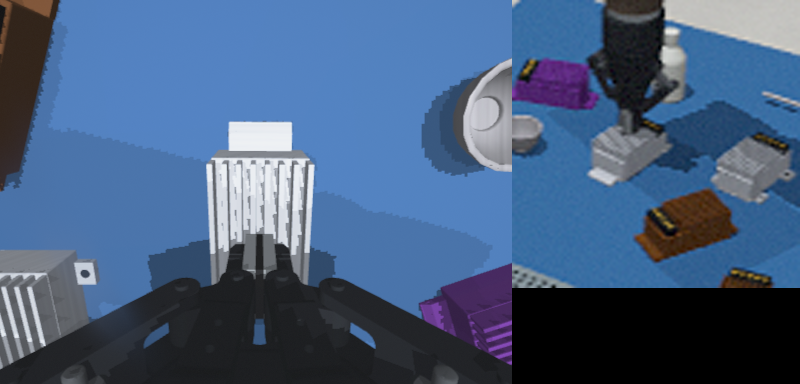

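```bash
python3 - <<'E'
from h import *
rgb,d,K,T=load('wrist');P=cloud(d,K,T)
for u,v in [(150,50),(260,135),(225,175),(300,180),(258,240),(250,255),(400,300),(310,170)]: print(u,v,d[v,u],P[v,u].round(4))
rgb,d,K,T=load('side');P=cloud(d,K,T)
m=(np.linalg.norm(P[...,:2]-[.593,-.272],axis=-1)<.1)&(d>0);
h=np.histogram(P[m][:,2],bins=np.arange(-.01,.2,.01));print(h[0])
o=bot.get_obs();print(o['joint_pos'],o['clock'])
E
```

```text
150 50 0.16992298 [ 0.551  -0.1659  0.0017]
260 135 0.17846201 [ 0.6019 -0.2214  0.006 ]
225 175 0.14606127 [ 0.583  -0.233   0.0441]
300 180 0.15839422 [ 0.6182 -0.2448  0.0327]
258 240 0.14202319 [ 0.5932 -0.263   0.0563]
250 255 0.12860422 [ 0.59   -0.2627  0.0704]
400 300 0.21301806 [ 0.676  -0.3486  0.0026]
310 170 0.14632967 [ 0.6226 -0.2381  0.0432]
[318 649  65  53  93 122  17  17  18  21  43  37  61  59  84  64  46  14
  38  64]
[-4.33325761e-01  6.66202655e-01  1.69902694e-01  1.07455069e+00
 -1.90467049e-06  1.31849006e+00] 3.6667
```

Emit:
play_rows --moves '[[-1,[0,0,-2],[0,0,0]],[-1,[0,0,-3],[0,0,0]],[-1,[0,0,-3],[0,0,0]],[-1,[0,0,-2],[0,0,0]],[-1,[0,0,0],[0,0,0]],[-1,[0,0,0],[0,0,0]],[-1,[0,0,0],[0,0,0]]]'

```text
clock: 4.25
eef_pos: [0.5919, -0.2739, 0.105]
tool_rot: [0.768, 0.64, -0.0, -0.001]
ft_force: [-1.1, -0.4, 0.2]
grip_width: 0.0002
```

```bash
python3 - <<'E'
from h import *
o=bot.get_obs();e=o['eef_pos'];print(e,o['grip_width'])
for n in ('wrist','side','scene'):
    rgb,d,K,T=grab(n);P=cloud(d,K,T)
    m=(np.linalg.norm(P[...,:2]-e[:2],axis=-1)<.03)&(d>0)&(P[...,2]>.055)
    print(n,m.sum(),np.sort(P[m][:,2])[:12].round(4), np.median(P[m][:,:2],0) if m.any() else '')
    if n=='side':
        v,u=np.nonzero(m); print(u.min(),u.max(),v.min(),v.max())
        cv2.imwrite('pics/s3.png',cv2.resize(rgb[60:220,230:390,::-1],(560,560),interpolation=cv2.INTER_CUBIC))
rgb,d,K,T=load('wrist');P=cloud(d,K,T)
print('moduletop',[P[v,u].round(4).tolist() for u,v in [(245,180),(275,180),(258,230)]])
E
```

```text
[ 0.59191837 -0.27385773  0.10504856] 0.00015284301100377816
wrist 21180 [0.1464 0.1464 0.1465 0.1465 0.1466 0.1467 0.1468 0.1469 0.1469 0.1469
 0.1471 0.1472] [ 0.59298348 -0.26098084]
side 388 [0.1424 0.1443 0.1449 0.1454 0.1465 0.1483 0.1485 0.1508 0.1508 0.1509
 0.1509 0.1513] [ 0.58963163 -0.26005184]
284 302 0 133
scene 584 [0.1421 0.1431 0.1436 0.1448 0.146  0.1462 0.1469 0.147  0.1483 0.1486
 0.1496 0.1497] [ 0.60213397 -0.26309241]
moduletop [[0.5811, -0.2623, 0.0327], [0.6058, -0.2671, 0.0315], [0.5843, -0.3053, 0.0408]]
```

View pics/s3.png

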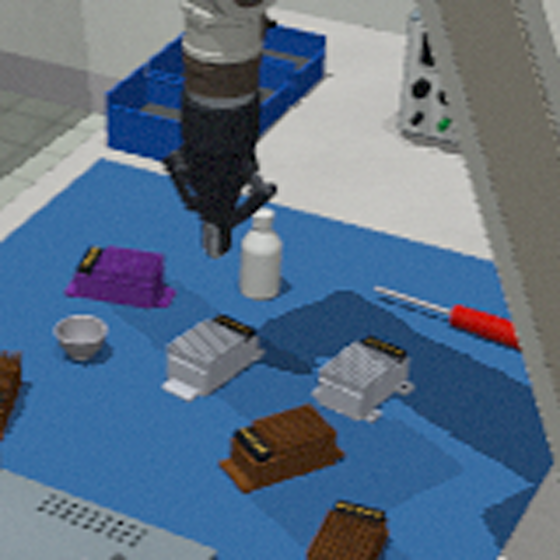

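All three cameras put the shut fingertips about 38 mm higher than the reported TCP (0.143 against 0.105). The mat and module heights agree between cameras, so the stated tip offset is wrong in practice. I'll measure the gripper profile before going lower.

```bash
python3 - <<'E'
from h import *
o=bot.get_obs();e=o['eef_pos'];Rt=R.from_quat(o['tool_rot']).as_matrix()
for n in ('side','scene','wrist'):
    rgb,d,K,T=load(n);P=cloud(d,K,T);q=(P-e)@Rt
    m=(d>0)&(abs(q[...,0])<.075)&(abs(q[...,1])<.09)&(q[...,2]<0)&(q[...,2]>-.16);q=q[m]
    print(n)
    for z in np.arange(-.155,-.03,.01):
        s=q[abs(q[:,2]-z)<.005]
        if len(s)>3: print(round(-z*1000),len(s),'x',(np.percentile(s[:,0],[2,98])*1000).round(),'y',(np.percentile(s[:,1],[2,98])*1000).round())
E
```

```text
side
155 38 x [-7. 18.] y [-39.  25.]
145 69 x [-3. 24.] y [-42.  39.]
135 85 x [-8. 24.] y [-60.  57.]
125 74 x [-4. 21.] y [-60.  60.]
115 63 x [-3. 21.] y [-53.  55.]
105 60 x [-11.  20.] y [-45.  50.]
95 56 x [-12.  18.] y [-35.  42.]
85 35 x [-6. 16.] y [-30.  33.]
75 16 x [ 6. 17.] y [-13.  14.]
65 23 x [-4. 15.] y [-14.  17.]
55 19 x [-1. 15.] y [-13.  16.]
45 20 x [-3. 17.] y [-12.  13.]
scene
155 60 x [-6. 12.] y [ 3. 41.]
145 108 x [-6. 20.] y [-31.  46.]
135 115 x [-11.  19.] y [-56.  60.]
125 114 x [-9. 17.] y [-54.  63.]
115 92 x [-8. 17.] y [-49.  54.]
105 79 x [-12.  17.] y [-42.  47.]
95 68 x [-9. 13.] y [-35.  38.]
85 47 x [-12.  14.] y [-28.  31.]
75 23 x [-1. 12.] y [-9. 15.]
65 34 x [-7. 11.] y [-5. 15.]
55 33 x [-5. 12.] y [-15.  15.]
45 17 x [-6. 11.] y [-7. 12.]
wrist
135 1654 x [17. 20.] y [-18.  18.]
125 10208 x [ 7. 17.] y [-56.  55.]
115 10999 x [-4. 17.] y [-52.  52.]
105 5809 x [-8. 17.] y [-45.  44.]
95 6417 x [-9. 13.] y [-37.  37.]
85 2363 x [-9. 13.] y [-30.  30.]
75 853 x [-11.  11.] y [-9. 10.]
65 710 x [ 6. 11.] y [-13.  13.]
55 587 x [ 6. 11.] y [-13.  13.]
45 256 x [ 6. 11.] y [-12.  12.]
```

Everything is consistent with the real tip, and the whole gripper, sitting about 39 mm behind the reported TCP. I'll grasp with that correction, at a reported z of about -0.033, watching the force.

Emit:
play_rows --moves '[[1,[0,0,0],[0,0,0]],[1,[0,0,0],[0,0,0]],[1,[0,0,0],[0,0,0]],[1,[0,0,0],[0,0,0]],[1,[0,0,0],[0,0,0]],[1,[0,0,0],[0,0,0]],[1,[0,0,1.5],[0,0,0]],[1,[0,0,2.5],[0,0,0]],[1,[0,0,2],[0,0,0]],[1,[0,0,1],[0,0,0]],[1,[0,0,0],[0,0,0]]]'

```text
clock: 5.32
eef_pos: [0.5903, -0.2731, 0.0328]
tool_rot: [0.768, 0.64, -0.001, -0.003]
ft_force: [-0.5, 0.4, -0.9]
grip_width: 0.0854
```

Emit:
play_rows --moves '[[1,[0,0,1],[0,0,0]],[1,[0,0,1],[0,0,0]],[1,[0,0,1],[0,0,0]],[1,[0,0,1],[0,0,0]],[1,[0,0,1],[0,0,0]],[1,[0,0,0.8],[0,0,0]],[1,[0,0,0.6],[0,0,0]],[1,[0,0,0.4],[0,0,0]],[1,[0,0,0],[0,0,0]],[1,[0,0,0],[0,0,0]]]'

```text
clock: 6.15
eef_pos: [0.5925, -0.2741, -0.0322]
tool_rot: [0.768, 0.64, -0.0, -0.0]
ft_force: [0.5, -0.1, 0.3]
grip_width: 0.0852
```

Emit:
play_rows --moves '[[0.6,[0,0,0],[0,0,0]],[0.45,[0,0,0],[0,0,0]],[0.3,[0,0,0],[0,0,0]],[0.2,[0,0,0],[0,0,0]],[0,[0,0,0],[0,0,0]],[-0.5,[0,0,0],[0,0,0]],[-1,[0,0,0],[0,0,0]],[-1,[0,0,0],[0,0,0]],[-1,[0,0,0],[0,0,0]],[-1,[0,0,0],[0,0,0]],[-1,[0,0,0],[0,0,0]]]'

```text
clock: 7.07
eef_pos: [0.5929, -0.2744, -0.0314]
tool_rot: [0.768, 0.64, 0.0, 0.001]
ft_force: [-0.9, -0.4, 6.6]
grip_width: 0.0492
```

The grip is on (49.2 mm), but +6.6 N upward says the tips touch the mat. I'll regrasp 6 mm higher so they clear the 2 mm strip on the deck.

Emit:
play_rows --moves '[[0.5,[0,0,0],[0,0,0]],[0.5,[0,0,0],[0,0,0]],[0.5,[0,0,0],[0,0,0]],[0.5,[0,0,-0.3],[0,0,0]],[0.5,[0,0,-0.3],[0,0,0]],[0.2,[0,0,0],[0,0,0]],[0,[0,0,0],[0,0,0]],[-1,[0,0,0],[0,0,0]],[-1,[0,0,0],[0,0,0]],[-1,[0,0,0],[0,0,0]],[-1,[0,0,0],[0,0,0]],[-1,[0,0,0],[0,0,0]]]'

```text
clock: 8.07
eef_pos: [0.5932, -0.2745, -0.0252]
tool_rot: [0.768, 0.64, 0.0, 0.001]
ft_force: [0.4, 0.2, 5.3]
grip_width: 0.0491
```

Emit:
play_rows --moves '[[-1,[0,0,-0.5],[0,0,0]],[-1,[0,0,-1],[0,0,0]],[-1,[0,0,-2],[0,0,0]],[-1,[0,0,-3],[0,0,0]],[-1,[0,0,-3],[0,0,0]],[-1,[0,0,-3],[0,0,0]],[-1,[0,0,-2],[0,0,0]],[-1,[0,0,-1],[0,0,0]],[-1,[0,0,0],[0,0,0]],[-1,[0,0,0],[0,0,0]]]'

```text
clock: 8.9
eef_pos: [0.592, -0.2739, 0.128]
tool_rot: [0.768, 0.64, -0.0, -0.001]
ft_force: [-0.2, -0.4, -4.7]
grip_width: 0.0494
```

Module lifted (about 0.48 kg). I'll carry it to the chassis front at height and look at the chassis with the wrist camera.

Emit:
play_rows --moves '[[-1,[1.7,-0.4,-1],[0,0,0]],[-1,[3.2,-0.8,-1.5],[0,0,0]],[-1,[3.2,-0.8,-1.5],[0,0,0]],[-1,[3.2,-0.8,-1.5],[0,0,0]],[-1,[3.2,-0.8,-1.5],[0,0,0]],[-1,[3.2,-0.8,-1.5],[0,0,0]],[-1,[3.2,-0.8,-1],[0,0,0]],[-1,[2.8,-0.8,-0.5],[0,0,0]],[-1,[0,0,0],[0,0,-0.08]],[-1,[0,0,0],[0,0,-0.082]],[-1,[0,0,0],[0,0,0]],[-1,[0,0,0],[0,0,0]]]'

```text
clock: 9.9
eef_pos: [0.575, -0.0296, 0.227]
tool_rot: [0.714, 0.7, -0.001, -0.001]
ft_force: [-0.1, -0.1, -3.5]
grip_width: 0.049
```

```bash
cp pics/scene.npz pics/scene_b.npz; python3 - <<'E'
from h import *
import time
o=bot.get_obs();print(o['eef_pos'],o['tool_rot'],o['ft_force'])
rgb,d,K,T=grab('wrist');P=cloud(d,K,T)
cv2.imwrite('pics/w4.png',cv2.resize(rgb[:,:,::-1],(800,600),interpolation=cv2.INTER_CUBIC))
m=(d>0)&(P[...,1]>-.05)
for lo,hi in ((.009,.0135),(.02,.028),(.03,.055)): print(lo,hi);rect(P,m,lo,hi)
E
```

```text
[ 0.57496562 -0.02957557  0.22700941] [ 0.71428957  0.69984753 -0.00128452 -0.00147995] [-0.07787865 -0.11239471 -3.51737461]
0.009 0.0135
[  151     0   212   149 23382] c [571.8  70.1] wh [166.5 237.9] ang 88.76 z [0.0107 0.0121 0.0132]
0.02 0.028
[335   0  23  42 378] c [672.2 127.1] wh [40.1 20.3] ang 88.17 z [0.0211 0.0273 0.0279]
[200  61  32  17 325] c [525.1  80.1] wh [17.2 36. ] ang 89.5 z [0.022  0.0237 0.0273]
[352   0  15 150 310] c [690.   66.1] wh [162.1   1.3] ang 88.79 z [0.0204 0.0239 0.0276]
[159  61  30  17 284] c [476.3  80.5] wh [32.1 17.7] ang 11.38 z [0.022  0.0236 0.0274]
0.03 0.055
[  42  152   56   35 1498] c [342.9 -32.8] wh [52.  39.9] ang 6.15 z [0.0326 0.0423 0.045 ]
[354   0  17 151 558] c [691.6  64.6] wh [159.4   4.2] ang 88.98 z [0.0311 0.0337 0.0352]
[184  60  17  15 188] c [502.2  81.1] wh [13.4 13.3] ang 73.71 z [0.0339 0.0507 0.0523]
```

View pics/w4.png

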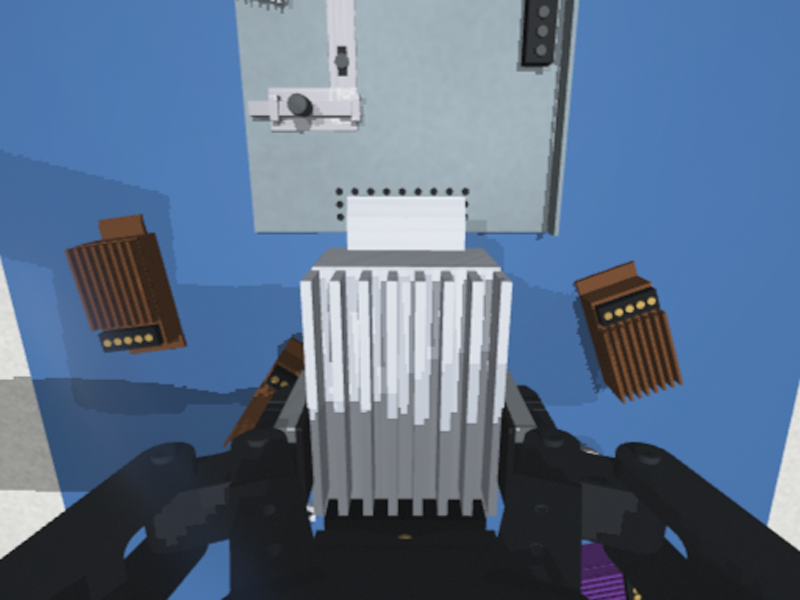

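Wrist view (800 px): the held module is straight in the grip, tongue at (407,222). The knob is at (299,103) and the deck front edge at v≈233. Now I fit the chassis edges and the module's pose in the hand.

```bash
cat >> h.py <<'E'
def deckfit(P,d,y0,y1,rgb):
    m=(d>0)&(abs(P[...,2]-.012)<.003)&(P[...,1]>y0)&(P[...,1]<y1)&(P[...,0]>.4)
    L=[];Rr=[]
    for v in range(P.shape[0]):
        c=np.nonzero(m[v])[0]
        if len(c)>60: L.append(P[v,c[0]]);Rr.append(P[v,c[-1]])
    for n,E in (('L',L),('R',Rr)):
        E=np.array(E);
        if len(E)<8: continue
        a=np.polyfit(E[:,1],E[:,0],1);r=E[:,0]-np.polyval(a,E[:,1]);k=abs(r)<.004;a=np.polyfit(E[k,1],E[k,0],1)
        print(n,len(E),'slope',a[0].round(4),'x at y=.137',np.polyval(a,.137).round(4),'rms',np.std(E[k,0]-np.polyval(a,E[k,1])).round(4))
E
python3 - <<'E'
from h import *
rgb,d,K,T=load('wrist');P=cloud(d,K,T);deckfit(P,d,.0,.2,rgb)
m=(d>0)&(abs(P[...,2]-.012)<.003)&(P[...,0]>.5)&(P[...,0]<.66)
F=[]
for u in range(P.shape[1]):
    c=np.nonzero(m[:,u])[0]
    if len(c)>20: F.append(P[c[-1],u])
F=np.array(F);k=F[:,1]<.0;F=F[k];a=np.polyfit(F[:,0],F[:,1],1);print('front',len(F),a,np.polyval(a,.5755),np.median(F[:,1]))
o=bot.get_obs();q=(P-o['eef_pos'])@R.from_quat(o['tool_rot']).as_matrix()
for nm,lo,hi,x0,x1 in (('tongue',.01,.04,.046,.08),('top',-.022,-.008,-.03,.046)):
    s=(d>0)&(q[...,2]>lo)&(q[...,2]<hi)&(q[...,0]>x0)&(q[...,0]<x1)&(abs(q[...,1])<.028);t=q[s]
    r=cv2.minAreaRect(t[:,:2].astype(np.float32)*1000);print(nm,len(t),r,np.percentile(t,[2,50,98],axis=0).round(4).tolist())
E
```

```text
L 138 slope 0.0203 x at y=.137 0.4551 rms 0.0004
R 138 slope 0.0215 x at y=.137 0.6917 rms 0.0003
front 52 [-0.02195995 -0.0001263 ] -0.012764244326432613 -0.013907700657455127Traceback (most recent call last):
  File "<stdin>", line 12, in <module>
    return _quantile_unchecked(
        a, q, axis, out, overwrite_input, method, keepdims, weights)
    return _ureduce(a,
                    func=_quantile_ureduce_func,
    ...<5 lines>...
                    overwrite_input=overwrite_input,
                    method=method)
    r = func(a, **kwargs)
    result = _quantile(arr,
                       quantiles=q,
    ...<2 lines>...
                       out=out,
                       weights=wgt)
    slices_having_nans = np.isnan(arr[-1, ...])
                                  ~~~^^^^^^^^^
IndexError: index -1 is out of bounds for axis 0 with size 0
```

Emit:
play_rows --moves '[[-1,[1.5,0,-0.2],[0,0,0]],[-1,[2,0,-0.2],[0,0,0]],[-1,[2,0,-0.2],[0,0,0]],[-1,[1.5,0,0],[0,0,0]],[-1,[0,0,0],[0,0,0]],[-1,[0,0,0],[0,0,0]],[-1,[0,0,0],[0,0,0]]]'

```text
clock: 10.53
eef_pos: [0.5772, 0.039, 0.2342]
tool_rot: [0.714, 0.7, -0.001, -0.0]
ft_force: [-0.1, 1.1, -5.5]
grip_width: 0.0491
```

```bash
python3 - <<'E'
from h import *
o=bot.get_obs();print(o['eef_pos'],o['tool_rot'],o['ft_force'])
rgb,d,K,T=grab('wrist');P=cloud(d,K,T)
cv2.imwrite('pics/w5.png',cv2.resize(rgb[:260,100:420,::-1],(800,650),interpolation=cv2.INTER_CUBIC)[:600])
deckfit(P,d,.0,.24,rgb)
m=(d>0)&(P[...,1]>.03)&(P[...,1]<.235)&(P[...,0]>.42)&(P[...,0]<.655)
for lo,hi in ((.0225,.028),(.0275,.033),(.033,.055)): print(lo,hi);rect(P,m,lo,hi)
E
```

```text
[0.57715385 0.03904301 0.234244  ] [ 7.14283889e-01  6.99855686e-01 -6.89284946e-04 -2.63822928e-04] [-0.12466938  1.1191824  -5.53395269]
L 162 slope 0.0223 x at y=.137 0.4553 rms 0.0004
R 162 slope 0.0162 x at y=.137 0.6913 rms 0.0003
0.0225 0.028
[ 227    2   59   30 1487] c [575.9 203.6] wh [28.8 65.7] ang 88.76 z [0.0237 0.0251 0.0268]
[165 122  27  15 209] c [476.4  82. ] wh [17.3 32.1] ang 84.64 z [0.0227 0.0239 0.0274]
0.0275 0.033
0.033 0.055
```

View pics/w5.png

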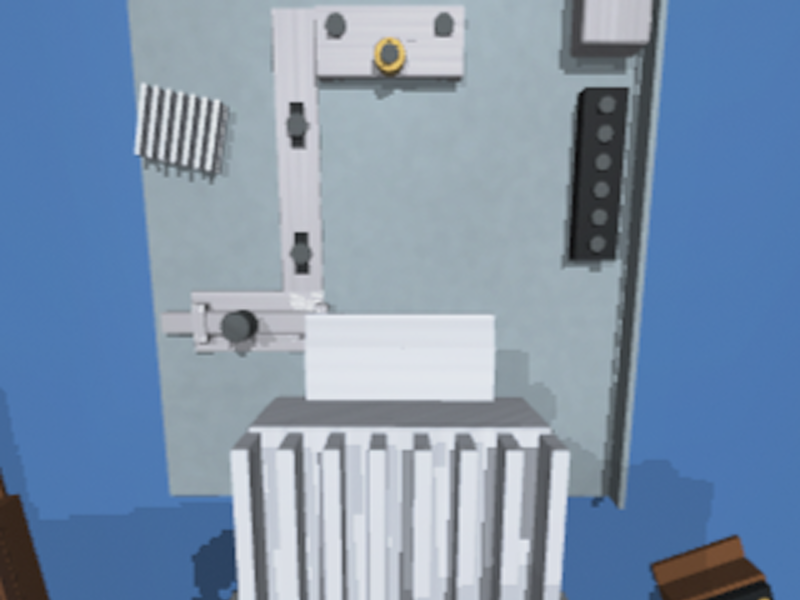

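Wrist crop: the block is at crop (390,42) with its ball housing, the knob at (238,327), and the heatsink at (180,130), clear of the path. The block fit is (0.5759, 0.2036), 65.7×28.8 mm and yaw -1.23°, which gives a home origin of about (0.5746, 0.1425). Next, the module's pose in the hand.

```bash
python3 - <<'E'
from h import *
rgb,d,K,T=load('wrist');P=cloud(d,K,T)
o=bot.get_obs();Rt=R.from_quat(o['tool_rot']).as_matrix();q=(P-o['eef_pos'])@Rt
for v in range(122,172,4): print(v,[ (q[v,u]*1000).round(1).tolist() for u in (230,260,290)])
for v in (130,140,150):
    c=[u for u in range(200,330) if d[v,u]>0 and q[v,u,2]<.1 and q[v,u,2]>0]; print(v,c[0],c[-1],(q[v,c[0]]*1e3).round(1),(q[v,c[-1]]*1e3).round(1))
E
```

```text
122 [[49.5, -36.5, 208.3], [48.7, 0.1, 222.1], [48.7, 38.1, 222.7]]
126 [[60.9, -14.7, -29.5], [61.0, -0.4, -30.6], [60.9, 13.9, -29.4]]
130 [[59.0, -14.9, -28.5], [59.1, -0.4, -29.5], [59.1, 13.8, -30.3]]
134 [[57.3, -14.7, -30.4], [57.4, -0.4, -31.4], [57.3, 13.8, -30.7]]
138 [[55.4, -14.8, -30.7], [55.5, -0.4, -31.8], [55.4, 13.9, -31.0]]
142 [[53.7, -14.7, -32.0], [53.7, -0.4, -32.6], [53.8, 13.7, -33.0]]
146 [[51.8, -14.7, -32.1], [51.7, -0.4, -31.4], [51.7, 13.9, -31.7]]
150 [[50.0, -14.7, -33.1], [49.9, -0.4, -32.3], [49.9, 13.9, -32.5]]
154 [[47.9, -14.8, -31.9], [48.0, -0.4, -32.2], [48.0, 13.9, -32.5]]
158 [[46.0, -14.9, -31.8], [45.9, -0.4, -31.1], [46.1, 14.0, -32.5]]
162 [[45.4, -14.3, -39.0], [45.3, -0.4, -38.7], [45.0, 13.5, -37.3]]
166 [[45.4, -13.4, -48.8], [45.0, -0.5, -47.0], [45.2, 12.5, -48.0]]
170 [[45.3, -12.7, -56.5], [45.1, -0.5, -55.9], [45.3, 11.7, -56.6]]Traceback (most recent call last):
  File "<stdin>", line 6, in <module>
IndexError: list index out of range
```

Module origin in the hand: tool x +0.2 mm, y about 0, underside 27 mm above the reported TCP, and square. I'll go above the staging spot (24 mm short of home) and lower to about 8 mm over the deck.

Emit:
play_rows --moves '[[-1,[2,-0.12,0],[0,0,0]],[-1,[2,-0.12,0.5],[0,0,0]],[-1,[2,-0.12,1.5],[0,0,0]],[-1,[1.94,-0.11,2],[0,0,0]],[-1,[0,0,3],[0,0,0]],[-1,[0,0,3],[0,0,0]],[-1,[0,0,3],[0,0,0]],[-1,[0,0,3],[0,0,0]],[-1,[0,0,2],[0,0,0]],[-1,[0,0,1.5],[0,0,0]],[-1,[0,0,1],[0,0,0]],[-1,[0,0,0],[0,0,0]]]'

```text
clock: 11.58
eef_pos: [0.5723, 0.1179, 0.0272]
tool_rot: [0.714, 0.7, -0.002, -0.001]
ft_force: [-0.4, 0.1, -4.8]
grip_width: 0.0491
```

Emit:
play_rows --moves '[[-1,[0,0,1],[0,0,0]],[-1,[0,0,0.8],[0,0,0]],[-1,[0,0,0.5],[0,0,0]],[-1,[0,0,0.5],[0,0,0]],[-1,[0,0,0.3],[0,0,0]],[-1,[0,0,0],[0,0,0]],[-1,[0,0,0],[0,0,0]],[-1,[0,0,0],[0,0,0]]]'

```text
clock: 12.25
eef_pos: [0.5747, 0.1194, -0.0007]
tool_rot: [0.714, 0.7, 0.0, 0.0]
ft_force: [0.7, 0.3, -4.9]
grip_width: 0.0489
```

```bash
python3 - <<'E'
from h import *
o=bot.get_obs();print(o['clock'],o['eef_pos'],o['tool_rot'],o['ft_force'])
E
```

```text
12.25 [ 0.57465701  0.11941009 -0.00070577] [7.13762812e-01 7.00387391e-01 3.22607015e-04 2.15781546e-04] [ 0.66864823  0.31473876 -4.94772432]
```

Emit:
play_rows --moves '[[-1,[0,0,0.4],[0,0,0]],[-1,[0,0,0.3],[0,0,0]],[-1,[0,0,0.2],[0,0,0]],[-1,[0,0,0.1],[0,0,0]],[-1,[0,0,0],[0,0,0]],[-1,[0,0,0],[0,0,0]],[-1,[0,0,0],[0,0,0]]]'

```text
clock: 12.83
eef_pos: [0.5744, 0.1193, -0.011]
tool_rot: [0.714, 0.7, 0.0, 0.0]
ft_force: [0.6, 0.2, -4.0]
grip_width: 0.0491
```

Emit:
play_rows --moves '[[-1,[0,0,0.1],[0,0,0]],[-1,[0,0,0],[0,0,0]],[-1,[0,0,0.1],[0,0,0]],[-1,[0,0,0],[0,0,0]],[-1,[0,0,0],[0,0,0]]]'

```text
clock: 13.25
eef_pos: [0.5742, 0.1193, -0.0132]
tool_rot: [0.714, 0.7, -0.0, -0.0]
ft_force: [1.1, 0.9, -4.4]
grip_width: 0.0487
```

Emit:
play_rows --moves '[[-1,[0,0,0.08],[0,0,0]],[-1,[0,0,0],[0,0,0]],[-1,[0,0,0.06],[0,0,0]],[-1,[0,0,0],[0,0,0]],[-1,[0,0,0],[0,0,0]]]'

```text
clock: 13.67
eef_pos: [0.5742, 0.1193, -0.0145]
tool_rot: [0.714, 0.7, -0.0, -0.0]
ft_force: [-0.4, 0.8, -4.8]
grip_width: 0.0491
```

Emit:
play_rows --moves '[[-1,[0,0,0.05],[0,0,0]],[-1,[0,0,0],[0,0,0]],[-1,[0,0,0],[0,0,0]],[-1,[0,0,0],[0,0,0]]]'

```text
clock: 14.0
eef_pos: [0.5743, 0.1193, -0.015]
tool_rot: [0.714, 0.7, 0.0, 0.0]
ft_force: [0.2, -0.0, -3.4]
grip_width: 0.0487
```

Emit:
play_rows --moves '[[-1,[0,0,0.05],[0,0,0]],[-1,[0,0,0],[0,0,0]],[-1,[0,0,0],[0,0,0]],[-1,[0,0,0],[0,0,0]]]'

```text
clock: 14.33
eef_pos: [0.5744, 0.1193, -0.0152]
tool_rot: [0.714, 0.7, 0.0, 0.0]
ft_force: [-1.0, -0.2, -1.8]
grip_width: 0.0489
```

Emit:
play_rows --moves '[[-1,[0,0,0.04],[0,0,0]],[-1,[0,0,0],[0,0,0]],[-1,[0,0,0],[0,0,0]],[-1,[0,0,0],[0,0,0]]]'

```text
clock: 14.67
eef_pos: [0.5744, 0.1193, -0.0153]
tool_rot: [0.714, 0.7, 0.0, 0.0]
ft_force: [-3.2, -0.7, 4.6]
grip_width: 0.0491
```

Contact with the deck. I'll ease off slightly and slide in, in small steps.

Emit:
play_rows --moves '[[-1,[0,0,-0.05],[0,0,0]],[-1,[0.2,0,0],[0,0,0]],[-1,[0.2,0,0],[0,0,0]],[-1,[0.2,0,0],[0,0,0]],[-1,[0,0,0],[0,0,0]],[-1,[0,0,0],[0,0,0]]]'

```text
clock: 15.17
eef_pos: [0.5752, 0.1253, -0.0152]
tool_rot: [0.714, 0.7, 0.0, 0.001]
ft_force: [1.5, -3.6, 1.8]
grip_width: 0.0489
```

Emit:
play_rows --moves '[[-1,[0.15,0,0],[0,0,0]],[-1,[0.15,0,0],[0,0,0]],[-1,[0,0,0],[0,0,0]],[-1,[0,0,0],[0,0,0]]]'

```text
clock: 15.5
eef_pos: [0.5748, 0.1284, -0.0152]
tool_rot: [0.714, 0.7, 0.0, 0.0]
ft_force: [1.8, -4.0, 2.3]
grip_width: 0.0489
```

Emit:
play_rows --moves '[[-1,[0.1,-0.03,-0.02],[0,0,0]],[-1,[0.1,0,0],[0,0,0]],[-1,[0.1,0,0],[0,0,0]],[-1,[0,0,0],[0,0,0]],[-1,[0,0,0],[0,0,0]]]'

```text
clock: 15.92
eef_pos: [0.5741, 0.1315, -0.0152]
tool_rot: [0.714, 0.7, 0.0, -0.0]
ft_force: [-0.0, -4.2, 1.6]
grip_width: 0.0493
```

Emit:
play_rows --moves '[[-1,[0.1,0,0],[0,0,0]],[-1,[0.1,0,0],[0,0,0]],[-1,[0.1,0,0],[0,0,0]],[-1,[0,0,0],[0,0,0]],[-1,[0,0,0],[0,0,0]]]'

```text
clock: 16.33
eef_pos: [0.5741, 0.1344, -0.0152]
tool_rot: [0.714, 0.7, -0.0, -0.0]
ft_force: [-1.0, -4.3, 2.6]
grip_width: 0.0492
```

Emit:
play_rows --moves '[[-1,[0.1,0.02,-0.02],[0,0,0]],[-1,[0.1,0,0],[0,0,0]],[-1,[0,0,0],[0,0,0]],[-1,[0,0,0],[0,0,0]]]'

```text
clock: 16.67
eef_pos: [0.5742, 0.1366, -0.0152]
tool_rot: [0.714, 0.7, -0.0, -0.0]
ft_force: [0.1, -3.1, 0.4]
grip_width: 0.0489
```

Emit:
play_rows --moves '[[-1,[0.1,0,0],[0,0,0]],[-1,[0,0,0],[0,0,0]],[-1,[0.1,0,0],[0,0,0]],[-1,[0,0,0],[0,0,0]],[-1,[0,0,0],[0,0,0]]]'

```text
clock: 17.08
eef_pos: [0.5743, 0.1381, -0.0152]
tool_rot: [0.714, 0.7, -0.0, -0.0]
ft_force: [-0.3, -5.1, 0.7]
grip_width: 0.0492
```

Emit:
play_rows --moves '[[-1,[0.1,0,0],[0,0,0]],[-1,[0,0,0],[0,0,0]],[-1,[0,0,0],[0,0,0]]]'

```text
clock: 17.33
eef_pos: [0.5744, 0.1388, -0.0152]
tool_rot: [0.714, 0.7, -0.0, 0.0]
ft_force: [-0.3, -4.6, -0.0]
grip_width: 0.0487
```

Emit:
play_rows --moves '[[-1,[0.1,0,0],[0,0,0]],[-1,[0,0,0],[0,0,0]],[-1,[0,0,0],[0,0,0]]]'

```text
clock: 17.58
eef_pos: [0.5744, 0.1396, -0.0152]
tool_rot: [0.714, 0.7, -0.001, 0.0]
ft_force: [-0.6, -6.1, 0.2]
grip_width: 0.0489
```

Emit:
play_rows --moves '[[-1,[0.1,0,0],[0,0,0]],[-1,[0,0,0],[0,0,0]],[-1,[0,0,0],[0,0,0]]]'

```text
clock: 17.83
eef_pos: [0.5744, 0.1403, -0.0152]
tool_rot: [0.714, 0.7, -0.001, 0.0]
ft_force: [-0.2, -6.0, 0.4]
grip_width: 0.0492
```

Emit:
play_rows --moves '[[-1,[0.1,0,0],[0,0,0]],[-1,[0,0,0],[0,0,0]],[-1,[0,0,0],[0,0,0]]]'

```text
clock: 18.08
eef_pos: [0.5745, 0.1412, -0.0151]
tool_rot: [0.714, 0.7, -0.001, 0.0]
ft_force: [-0.9, -6.1, -0.5]
grip_width: 0.0488
```

Emit:
play_rows --moves '[[-1,[0.1,0,0],[0,0,0]],[-1,[0,0,0],[0,0,0]],[-1,[0,0,0],[0,0,0]]]'

```text
clock: 18.33
eef_pos: [0.5745, 0.1424, -0.0152]
tool_rot: [0.714, 0.7, -0.001, 0.0]
ft_force: [0.1, -6.2, -0.1]
grip_width: 0.0492
```

Emit:
play_rows --moves '[[-1,[0.1,0,0],[0,0,0]],[-1,[0,0,0],[0,0,0]],[-1,[0,0,0],[0,0,0]]]'

```text
clock: 18.58
eef_pos: [0.5745, 0.1429, -0.0151]
tool_rot: [0.714, 0.7, -0.001, 0.001]
ft_force: [0.2, -7.5, 1.4]
grip_width: 0.0493
```

Emit:
play_rows --moves '[[-1,[0.1,0,0],[0,0,0]],[-1,[0,0,0],[0,0,0]],[-1,[0,0,0],[0,0,0]]]'

```text
clock: 18.83
eef_pos: [0.5745, 0.1429, -0.0151]
tool_rot: [0.714, 0.7, -0.002, 0.001]
ft_force: [-0.3, -9.2, 2.5]
grip_width: 0.0491
```

Emit:
play_rows --moves '[[-1,[0.1,0,0],[0,0,0]],[-1,[0,0,0],[0,0,0]],[-1,[0,0,0],[0,0,0]]]'

```text
clock: 19.08
eef_pos: [0.5745, 0.1429, -0.015]
tool_rot: [0.714, 0.7, -0.002, 0.002]
ft_force: [-1.0, -12.1, 3.1]
grip_width: 0.0492
```

Hard stop felt at y=0.1429, against a predicted home of 0.1425. I'll press a bit more and hold.

Emit:
play_rows --moves '[[-1,[0.1,0,0],[0,0,0]],[-1,[0,0,0],[0,0,0]],[-1,[0.1,0,0],[0,0,0]],[-1,[0,0,0],[0,0,0]],[-1,[0,0,0],[0,0,0]],[-1,[0,0,0],[0,0,0]]]'

```text
clock: 19.58
eef_pos: [0.5744, 0.1429, -0.0147]
tool_rot: [0.715, 0.699, -0.003, 0.003]
ft_force: [-0.6, -17.3, 6.4]
grip_width: 0.0489
```

Emit:
play_rows --moves '[[-1,[0.1,0,0],[0,0,0]],[-1,[0,0,0],[0,0,0]],[-1,[0,0,0],[0,0,0]],[-1,[0,0,0],[0,0,0]]]'

```text
clock: 19.92
eef_pos: [0.5743, 0.1428, -0.0147]
tool_rot: [0.715, 0.699, -0.004, 0.004]
ft_force: [-1.0, -19.3, 6.5]
grip_width: 0.0491
```

Emit:
play_rows --moves '[[-1,[-0.15,0,0],[0,0,0]],[-1,[-0.15,0,0],[0,0,0]],[-1,[0,0,0],[0,0,0]],[-1,[0,0,0],[0,0,0]],[-1,[0,0,0],[0,0,0]]]'

```text
clock: 20.33
eef_pos: [0.5744, 0.1429, -0.015]
tool_rot: [0.714, 0.7, -0.002, 0.002]
ft_force: [-0.0, -12.4, 1.9]
grip_width: 0.0491
```

Emit:
play_rows --moves '[[0.2,[0,0,0],[0,0,0]],[0.25,[0,0,0],[0,0,0]],[0.3,[0,0,0],[0,0,0]],[0.35,[0,0,0],[0,0,0]],[0.4,[0,0,0],[0,0,0]],[0.4,[0,0,0],[0,0,0]],[0.4,[0,0,0],[0,0,0]]]'

```text
clock: 20.92
eef_pos: [0.5747, 0.1467, -0.015]
tool_rot: [0.714, 0.701, 0.0, -0.0]
ft_force: [0.2, -0.2, 0.5]
grip_width: 0.0599
```

Released cleanly. I'll raise, back off, and check the module and knob.

Emit:
play_rows --moves '[[0.4,[0,0,-0.5],[0,0,0]],[0.4,[0,0,-1],[0,0,0]],[0.4,[0,0,-2],[0,0,0]],[0.4,[0,0,-3],[0,0,0]],[-1,[0,0,-3],[0,0,0]],[-1,[0,0,-3],[0,0,0]],[-1,[0,0,-2.5],[0,0,0]],[-1,[-2,-1,0],[0,0,0]],[-1,[-3,-2,0],[0,0,0]],[-1,[-3,-2,0],[0,0,0]],[-1,[-2,-2,0],[0,0,0]],[-1,[0,0,0],[0,0,0]]]'

```text
clock: 21.92
eef_pos: [0.4986, 0.0444, 0.1359]
tool_rot: [0.715, 0.699, -0.002, -0.001]
ft_force: [-1.2, -0.2, -0.0]
grip_width: -0.0002
```

Emit:
play_rows --moves '[[-1,[0,0,0],[0,0,0]],[-1,[0,0,0],[0,0,0]],[-1,[0,0,0],[0,0,0]]]'

```text
clock: 22.17
eef_pos: [0.5041, 0.0484, 0.1357]
tool_rot: [0.714, 0.701, 0.001, 0.001]
ft_force: [0.8, -0.3, -0.1]
grip_width: -0.0
```

```bash
python3 - <<'E'
from h import *
o=bot.get_obs();print(o['clock'],o['eef_pos'],o['tool_rot'],o['ft_force'],o['grip_width'])
rgb,d,K,T=grab('wrist');P=cloud(d,K,T)
cv2.imwrite('pics/w6.png',rgb[:,:,::-1])
m=(d>0)&(P[...,1]>.03)&(P[...,1]<.25)&(P[...,0]>.42)&(P[...,0]<.655)
for lo,hi in ((.0225,.0275),(.047,.06)): print(lo,hi);rect(P,m,lo,hi)
k=m&(P[...,2]>.047)&(P[...,2]<.055)&(abs(P[...,0]-.502)<.015)&(abs(P[...,1]-.081)<.015)
print('knob',k.sum(),P[k].mean(0) if k.any() else '',P[k].min(0),P[k].max(0))
q=P[m&(P[...,2]>.049)&(P[...,2]<.06)&(P[...,0]>.54)&(P[...,1]<.2)];print(len(q),cv2.minAreaRect(q[:,:2].astype(np.float32)*1000),np.percentile(q[:,2],[5,50,95]))
E
```

```text
22.1667 [0.50407527 0.04835183 0.13572548] [7.13514528e-01 7.00639710e-01 8.64768418e-04 5.17787757e-04] [ 0.76463433 -0.26903215 -0.09540272] -2.4707110994946313e-05
0.0225 0.0275
[303   0  34  16 390] c [556.2 195.4] wh [11.1 27.5] ang 88.73 z [0.0236 0.025  0.0262]
[262 136  39  20 380] c [524.6  80.5] wh [35.2 17.6] ang 1.52 z [0.0226 0.0235 0.0271]
[212 136  40  20 376] c [477.3  82.7] wh [17.9 35.3] ang 73.91 z [0.0226 0.0236 0.0271]
[349   0  35  12 286] c [594.9 195.9] wh [ 8.7 28.1] ang 89.3 z [0.0238 0.025  0.0262]
0.047 0.06
[ 313  105   58   21 1116] c [573.2 108.8] wh [15.9 46.5] ang 87.41 z [0.0498 0.0512 0.0526]
[369   9  16  92 567] c [597.9 153.5] wh [66.3  3.5] ang 88.63 z [0.0478 0.0533 0.055 ]
[361   8  15  93 556] c [591.1 153.5] wh [66.2  3.4] ang 88.22 z [0.0477 0.0533 0.055 ]
[353   8  14  93 531] c [584.5 153.7] wh [66.3  3.7] ang 88.2 z [0.0479 0.0534 0.055 ]
knob 208 [0.50181896 0.08167608 0.05080561] [0.49530427 0.07499103 0.04711689] [0.50830811 0.08793433 0.05334937]
4659 ((573.9542846679688, 143.9722900390625), (86.38069915771484, 50.7520751953125), 88.33209991455078) [0.04981876 0.05320637 0.05499752]
```

View pics/w6.png

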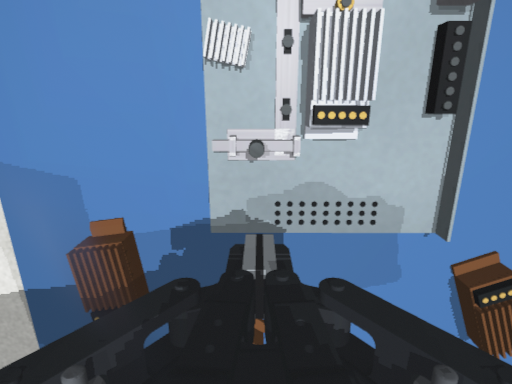

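The module sits home (top rectangle centre 0.574, 0.144, square) and the knob is at (0.5018, 0.0817). I'll take the shut fingers down on the knob's -x side.

Emit:
play_rows --moves '[[-1,[1.65,-1.6,0],[0,0,0]],[-1,[1.6,-1.55,0],[0,0,0]],[-1,[0,0,2],[0,0,0]],[-1,[0,0,3],[0,0,0]],[-1,[0,0,3],[0,0,0]],[-1,[0,0,2],[0,0,0]],[-1,[0,0,1],[0,0,0]],[-1,[0,0,1],[0,0,0]],[-1,[0,0,0.5],[0,0,0]],[-1,[0,0,0],[0,0,0]],[-1,[0,0,0],[0,0,0]],[-1,[0,0,0],[0,0,0]]]'

```text
clock: 23.22
eef_pos: [0.4728, 0.0811, 0.0106]
tool_rot: [0.714, 0.701, 0.001, 0.0]
ft_force: [-0.3, -1.0, -0.1]
grip_width: 0.0002
```

Emit:
play_rows --moves '[[-1,[0,0,0.5],[0,0,0]],[-1,[0,0,0.5],[0,0,0]],[-1,[0,0,0.3],[0,0,0]],[-1,[0,0,0],[0,0,0]],[-1,[0,0,0],[0,0,0]]]'

```text
clock: 23.63
eef_pos: [0.4716, 0.0806, -0.0033]
tool_rot: [0.714, 0.7, -0.0, -0.0]
ft_force: [0.4, -0.2, 0.8]
grip_width: -0.0004
```

Emit:
play_rows --moves '[[-1,[0,0.3,0],[0,0,0]],[-1,[0,0.3,0],[0,0,0]],[-1,[0,0.3,0],[0,0,0]],[-1,[0,0.3,0],[0,0,0]],[-1,[0,0.3,0],[0,0,0]],[-1,[0,0,0],[0,0,0]],[-1,[0,0,0],[0,0,0]]]'

```text
clock: 24.22
eef_pos: [0.4873, 0.0804, -0.003]
tool_rot: [0.714, 0.7, 0.0, 0.0]
ft_force: [-0.8, 0.6, 0.2]
grip_width: 0.0004
```

Emit:
play_rows --moves '[[-1,[0,0.3,0],[0,0,0]],[-1,[0,0.3,0],[0,0,0]],[-1,[0,0.3,0],[0,0,0]],[-1,[0,0.3,0],[0,0,0]],[-1,[0,0.3,0],[0,0,0]],[-1,[0,0,0],[0,0,0]],[-1,[0,0,0],[0,0,0]]]'

```text
clock: 24.8
eef_pos: [0.5028, 0.0801, -0.003]
tool_rot: [0.714, 0.7, 0.0, 0.0]
ft_force: [-0.3, -0.1, 0.1]
grip_width: -0.0002
```

Emit:
play_rows --moves '[[-1,[0,0.2,0],[0,0,0]],[-1,[0,0.2,0],[0,0,0]],[-1,[0,0.2,0],[0,0,0]],[-1,[0,0,0],[0,0,0]],[-1,[0,0,0],[0,0,0]]]'

```text
clock: 25.22
eef_pos: [0.5083, 0.08, -0.003]
tool_rot: [0.714, 0.7, 0.0, 0.0]
ft_force: [-1.9, 0.3, 0.2]
grip_width: 0.0001
```

Emit:
play_rows --moves '[[-1,[0,0.15,0],[0,0,0]],[-1,[0,0.15,0],[0,0,0]],[-1,[0,0.1,0],[0,0,0]],[-1,[0,0,0],[0,0,0]],[-1,[0,0,0],[0,0,0]]]'

```text
clock: 25.63
eef_pos: [0.5121, 0.08, -0.003]
tool_rot: [0.714, 0.7, 0.0, 0.0]
ft_force: [-2.2, 0.1, 0.3]
grip_width: 0.0
```

Emit:
play_rows --moves '[[-1,[0,0.2,0],[0,0,0]],[-1,[0,0.2,0],[0,0,0]],[-1,[0,0,0],[0,0,0]],[-1,[0,0,0],[0,0,0]]]'

```text
clock: 25.97
eef_pos: [0.5135, 0.0799, -0.0032]
tool_rot: [0.714, 0.7, -0.002, -0.002]
ft_force: [-7.0, -0.2, 5.4]
grip_width: 0.0001
```

Emit:
play_rows --moves '[[-1,[0,0.15,0],[0,0,0]],[-1,[0,0.15,0],[0,0,0]],[-1,[0,0,0],[0,0,0]],[-1,[0,0,0],[0,0,0]]]'

```text
clock: 26.3
eef_pos: [0.5135, 0.0798, -0.0034]
tool_rot: [0.714, 0.701, -0.003, -0.003]
ft_force: [-12.4, 0.5, 10.9]
grip_width: 0.0
```

End stop felt at x=0.5135 (predicted 0.514). I'll back off, lift and verify.

Emit:
play_rows --moves '[[-1,[0,-0.5,0],[0,0,0]],[-1,[0,-0.7,0],[0,0,0]],[-1,[0,-0.5,0],[0,0,0]],[-1,[0,0,0],[0,0,0]],[-1,[0,0,-1],[0,0,0]],[-1,[0,0,-2],[0,0,0]],[-1,[0,0,-3],[0,0,0]],[-1,[0,0,-4],[0,0,0]],[-1,[-2,0,-4],[0,0,0]],[-1,[-2,0,-2],[0,0,0]],[-1,[0,0,0],[0,0,0]],[-1,[0,0,0],[0,0,0]]]'

```text
clock: 27.3
eef_pos: [0.5031, 0.041, 0.1567]
tool_rot: [0.714, 0.7, 0.002, 0.002]
ft_force: [-0.3, -0.2, -0.6]
grip_width: -0.0
```

Emit:
play_rows --moves '[[-1,[0,0,0],[0,0,0]],[-1,[0,0,0],[0,0,0]],[-1,[0,0,0],[0,0,0]]]'

```text
clock: 27.55
eef_pos: [0.5001, 0.042, 0.1528]
tool_rot: [0.713, 0.701, -0.001, -0.001]
ft_force: [-0.9, -0.5, 0.6]
grip_width: 0.0001
```

```bash
python3 - <<'E'
from h import *
o=bot.get_obs();print(o['clock'],o['eef_pos'],o['ft_force'])
rgb,d,K,T=grab('wrist');P=cloud(d,K,T)
cv2.imwrite('pics/w7.png',cv2.resize(rgb[:240,180:420,::-1],(600,600),interpolation=cv2.INTER_CUBIC))
m=(d>0)&(P[...,1]>.03)&(P[...,1]<.25)&(P[...,0]>.42)&(P[...,0]<.655)
k=m&(P[...,2]>.047)&(P[...,2]<.055)&(P[...,0]<.545)&(abs(P[...,1]-.081)<.012)
print('knob',k.sum(),P[k].mean(0),P[k].min(0),P[k].max(0))
q=P[m&(P[...,2]>.049)&(P[...,2]<.06)&(P[...,0]>.545)&(P[...,1]<.2)];print(len(q),cv2.minAreaRect(q[:,:2].astype(np.float32)*1000),np.percentile(q[:,2],[5,50,95]))
E
```

```text
27.55 [0.50012319 0.04200954 0.15275153] [-0.93862767 -0.50481322  0.56312479]
knob 188 [0.53310467 0.08099788 0.05082313] [0.52661881 0.07432674 0.04705615] [0.54028752 0.08767878 0.05270307]
4175 ((574.136474609375, 144.047119140625), (86.28292846679688, 50.894264221191406), 88.69727325439453) [0.04989688 0.05320294 0.05502297]
```

View pics/w7.png

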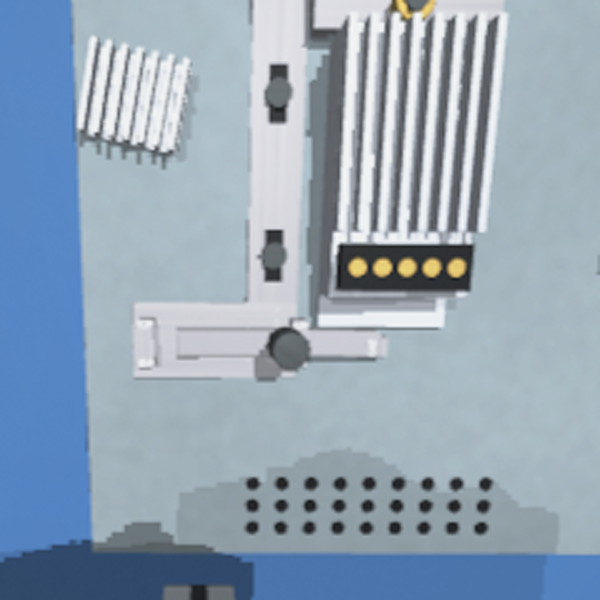

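The crop shows the bolt bar across behind the rear flange at (380,345), and the knob has travelled 31.3 mm to (0.533, 0.081). The module is unmoved and square and the heatsink is in place. Handing in.

```bash
python3 -c "
from workcell import bot
print(bot.job_done())"
```

```text
the job is handed in; nothing more can be done
None
```

The converter module is in its pocket and pressed against the stop. The bolt is shot across behind it, and I handed the job in at about 27.6 s of the 72 s.

**What I did:** I picked up the tongued module and left the look-alike with ears untouched. I laid the module on the deck by feel, about 9 N at most, and slid it in 1–2 mm steps. The sprung ball showed only as push rising to about 6 N, with no clear peak. The stop came at y = 0.1429, where 0.1425 was predicted, and I pressed to about 19 N. Then I released it, pushed the knob to its end stop at about 12 N, and lifted clear.

**Last checks:**
- **Module:** it did not shift during bolting. The fitted case top is centred at (0.574, 0.144), and the case is square to the chassis within about 0.1°.
- **Bolt:** the knob moved 31.3 mm, from x = 0.5018 to 0.5331, and the bar is visible behind the rear flange.
- **Other parts:** the heatsink is still in place. I did not re-measure the other bystanders or the spare at the end, and nothing touched them.

**What disagreed:**
- **Fingertip offset:** the real fingertips sit about 39 mm behind the reported tool point, seen the same from all three cameras. My first grasp therefore closed on air just above the module, with no contact force. I corrected all later heights for this.
- **Second grasp:** it read 6.6 N upward, so I regrasped 6 mm higher. That grip read 5.3 N too, so the first reading does not prove the tips were on the mat.
- **Bolt push:** the force stayed under 1 N for most of the travel and reached the expected 2 N only near the end. The knob's measured travel confirms the bolt did move.

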